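# Clamp the glued patch on the clipboard

## Robot

A 7-joint arm with a two-finger parallel gripper is mounted at the origin on the work surface. World frame = base frame: x ahead of the robot, y to its left, z up, the work surface at z = 0. Lengths are in mm, angles in rad, forces in N, time in s.
With the tool pointing down it reaches from about 400 to 875 mm from the base axis. Payload 4.4 kg.
Tool frame: the origin (TCP) lies at the very end of the fingers, on their centre line; the grasp point (between the pads) lies 19 mm behind it (ctrl.grip_depth is the distance from the TCP to the grasp point, in mm); z points along the fingers, x is the direction in which the jaws open and shut, and the axes are right-handed (so a half turn about z gives the same grasp; the last joint's range is limited). The gripper opens to 85 mm and grips with 20 to 120 N. Pads are 22 mm wide; open, the fingers measure 114 mm over their backs; the gripper's body (76 mm by 85 mm) begins 54 mm behind the grasp point. The pads swing forward as they close: fully open they stand 13 mm farther back than shut.
Start: joints at [1.174, 0.628, 0.038, 1.517, -0.027, 0.996, -0.02], TCP at [211.148, -614.764, 231.313] pointing down, gripper open.
Joint ranges: [-3.06, 3.06], [-0.37, 2.12], [-1.25, 1.32], [0.18, 2.47], [-1.1, 4.24], [0.23, 1.98], [-2.94, 2.94]. Speed limits (rad/s): [2.57, 2.57, 3.14, 3.14, 3.14, 3.14, 3.14].

## Interface

Orientations are given as [roll, pitch, yaw] about the fixed x, y, z axes, in that order (R = Rz(yaw) Ry(pitch) Rx(roll)).
In Python, from cell import ctrl gives the robot as it stands.
- The arm moves only by the shell command python3 -m creep 'ROWS'. ROWS is JSON, a list of rows, each an object with "hand": the opening, from 0 (shut) to 1 (fully open); "travel": the shift along the tool's x, y, z in cm, a list of three; "angular": the turn, a rotation vector about the tool's x, y, z in degrees, a list of three. In form: [{"hand": hand, "travel": [tx, ty, tz], "angular": [rx, ry, rz]}, ...]. A call has 1 to 20 rows; each row is the pose to reach, as a shift and turn from the pose measured when the call began, along the tool's axes at that moment; what a row does not reach only later rows make up. A row lasts 1/10 s, in which the tool goes at most 50 mm and 8.59 degrees, less where a joint would pass 70% of its speed; a pose out of reach is approached as far as the arm can. A call with a gripper value outside its range is refused whole. The fingers move at their own pace and stop on an object; the grip force is fixed at half the most. Time passes only in rows, so rows that repeat a pose let the fingers close. It gives the time, the measured TCP pose, the force and the opening at its end, in the units of the state.
- ctrl.read_state(): the state, without advancing time (a new reading comes with each control period).
- ctrl.get_image(name): name is "scene" or "top"; returns a dict with "frame" (480x640x3 uint8, red, green, blue), "fx", "fy", "cx", "cy" (pixels), "origin" and "orientation" of the camera in the world. Camera axes: x right, y down, z forward; pixel columns grow to the right and rows downward; lengths in mm; the calibration is good to about 2 mm. A picture is of the moment at which its call begins. There is no depth.
- ctrl.finish_job(): hands the job in, once; it reports no verdict.
Trained networks look in the newest picture that a camera, given by its name, has taken for a name from the list of things; names that differ only in an ending like _2 or _b are one class to them, and where a whole thing is asked for, a point or a joint stands for the part that bears it (a point fixed in the world has none). Each returns a list of dicts, best first, with "confidence" (0 to 1); they miss things now and then, are a little off and sometimes report something else, mostly with a low value. They report only what shows in the picture. A call takes as long as a camera call. They do not tell look-alikes from the thing itself.
- ctrl.regions_of(camera, thing): "region" (480x640 bool, what is visible of it).
- ctrl.spot_point(camera, thing): "at" ([x, y, z] in mm, in world coordinates, good to about 4 mm: a listed point, or the origin of a listed thing).
The state is a dict: "clock": time; "qpos": joint angles; "qd": joint speeds; "tau": joint torques, N m; "eef_pos": TCP position; "tool_rot": TCP orientation; "force": force on the tool from outside, world axes, zero at the start; "torque": the same for the moment, N m; "width": finger opening in mm.
Only numpy, scipy, OpenCV 4.12 (cv2) and the standard library are available. Lean on these libraries where they do the work, as an engineer would, in place of code of your own. Each camera call takes 0.05 s, during which the arm holds its last target. There are 200 camera calls.

## Task

The patch on the plywood clipboard has just been glued and must set under pressure. Lay the loose wooden pressing block flat and square over the patch, swing the clamp arm over it as far as its stop, and turn the bar knob clockwise until the foot just touches the block, then just a quarter of a turn more. Let go, and leave the clipboard and the other things on the desk where they are.

Things in the scene. Friction and masses are not known exactly. Their poses are not given: they have to be found in the camera images.
- block_center (a point): Centre of the loose wooden pressing block, 100 x 56 x 22 mm (x, y, z of its frame), 0.09 kg, lying flat on the desk at the start with this point 11 mm up. It is the only loose plain block. Its x axis runs along its length (either way round is the same).
- patch (a point): Centre of the upper face of the glued patch, a thin dark-wood rectangle 92 x 48 mm, 3 mm proud of the clipboard; its top is 20 mm above the desk. x axis along its length, which runs towards the clamp post; z up. The block goes here, length along x, so its centre ends 11 mm above this point.
- clamp_pivot (a point): Point on the axis of the clamp's upright steel post (24 mm thick, top 124 mm above the desk), 91 mm above the desk at mid-height of the arm. The arm swings about this vertical axis. x axis points from the foot's home spot to the post; y to its left; the home spot is 140 mm from here along -x. The post is bolted through a flange to the wooden work board, 280 x 200 x 12 mm, which is fixed to the desk.
- swing_arm (a joint): Angle of the clamp arm about the post, rad. 0 = home, at its stop (a lug by the post), screw over the patch; positive = aside towards clamp_pivot's +y (clockwise from above), up to 1.65. Starts at 1.2 to 1.55. Friction holds it: 0.35 N m, 2.5 N at the knob. Steel bar 26 mm wide, 34 mm tall, 140 mm from post axis to screw axis; the 35 mm round nose round the screw tops out 104 mm above the desk.
- clamp_screw (a joint): Turn of the screw relative to the arm, rad; grows clockwise from above. Screw, knob and foot go down 4 mm a turn. Foot's underside above the desk: 46 mm at 0, 42 mm at 6.28. Starts at 2.0 to 3.6; stops at 0 and 11. Turns freely with 0.04 N m; once the foot bears on the block it rubs and the moment climbs, to about 0.3 N m (some 55 N on the block) a quarter turn past touch.
- knob_grip (a point): On the screw axis in the middle of the black bar knob on top of the screw: bar 60 mm long (point's x axis), 18 mm thick (y), 27 mm tall, from 15 mm below to 12 mm above this point, with flat sides; turned half round it looks the same. It is 141 mm above the desk at joint 0 and moves and turns with the screw. Under the bar is the bare 16 mm screw, down to the nose.
- foot (a point): Centre of the underside of the clamp's foot, a round rubber-faced button 32 mm across at the lower end of the screw, 95 mm below knob_grip; the rubber gives under load. It turns with the screw.
- clipboard: Plywood clipboard, 150 x 200 x 5 mm, 0.26 kg, lying loose on the work board (12 mm up), with the patch on it; two chrome binder clips grip its end at -y, which sticks out past the work board. Origin on its underside below the middle of the patch, axes as the patch. To be left where it is.
- coaster: Grey silicone coaster, disc 90 mm across, 6 mm thick, on the desk near the block. Bystander. (A shut steel box, 110 x 170 x 67 mm with a small knob on its lid, stands fixed at the far right, over 120 mm from block and coaster.) Origin: centre of its underside.
- hourglass: Plastic hourglass timer, 60 mm across, 100 mm tall. Bystander. Origin: centre of its underside.
- pencil_holder: Round bamboo pencil holder, 76 mm across, 105 mm tall, pencils up to 180 mm. Bystander. Origin: centre of its underside.
There are look-alikes about, which are no part of the job. Several things look just like the part that bears block_center: the one meant starts farthest from the robot's base.

How it is judged (in metres and radians):
On the way, in this order (a step that is already met when the one before it is completed fails the run):
1. the block lies flat and square over the patch, let go (horizontal distance between block_center and patch below 0.012 m and angle between the x axis of block_center and the x axis of patch, either way round below 0.2 rad and z of block_center in the frame of patch below 0.013 m and angle between block_center's own z axis and vertical below 0.05 rad and contact force between the fingers and press_block below 0.1 N), for 0.2 s.
2. the arm is swung home to its stop, the foot still clear of the block (value of joint swing_arm below 0.08 rad and value of joint clamp_screw below 6.2 rad), for 0.1 s.
3. the screw is turned down until the foot bears on the block (value of joint clamp_screw above 6.3 rad and contact force between clamp_screw and press_block above 0.5 N), for 0.1 s.
At the end, for the whole second after the job is handed in: Block flat on the patch (centres within 12 mm, square within 0.2 rad), still; arm home within 0.08 rad; foot pressing on the block (over 5 N), screw an eighth to three eighths of a turn (0.79 to 2.36 rad) past first touch; clipboard within 12 mm of its start (value of joint clamp_screw between 7.07 and 8.64 rad and contact force between clamp_screw and press_block above 5 N and value of joint swing_arm below 0.08 rad and horizontal distance between block_center and patch below 0.012 m and angle between the x axis of block_center and the x axis of patch, either way round below 0.2 rad and angle between block_center's own z axis and vertical below 0.05 rad and z of block_center in the frame of patch below 0.013 m and linear speed of press_block below 0.01 m/s and distance of clipboard from where it was at the start of the episode below 0.012 m).
It fails at once if the screw is driven more than half a turn past touch (value of joint clamp_screw above 9.43 rad).
It fails at once if the clipboard is shifted (distance of clipboard from where it was at the start of the episode above 0.02 m).
It fails at once if a bystander is shifted (distance of any of coaster, hourglass, pencil_holder from where it was at the start of the episode above 0.02 m).
It also fails if it takes over 64 s, if anything falls off the work surface, if the arm or the gripper's body presses on something with over 40 N, if the wrist force passes 120 N, or if a joint passes its speed limit or range.

## Working session

There is one attempt and no reset: what is moved stays moved. The work goes in short steps, Python scripts to look and compute and a shell command to move; the robot and the scene stay as the last step left them, time stands still between calls to the robot, and variables do not carry over. Pictures are saved under pics/ and viewed, about 8 in all and at most 12, crops included, and the job is handed in when it is done.

```bash
mkdir -p pics; ls; python3 - <<'E'
from cell import ctrl
import cv2
s=ctrl.read_state(); print(s)
for n in("scene","top"):
    im=ctrl.get_image(n); cv2.imwrite(f"pics/{n}0.png",im["frame"][:,:,::-1])
    print(n,{k:v for k,v in im.items() if k!="frame"})
    for t in("block_center","patch","clamp_pivot","knob_grip","foot","coaster","hourglass","pencil_holder","clipboard"):
        print(t,[([round(float(v)) for v in d["at"]],round(d["confidence"],2)) for d in ctrl.spot_point(n,t)])
E
```

```text
pics
{'clock': 0.0, 'qpos': array([ 1.17418893,  0.62932216,  0.03843425,  1.51836314, -0.02699424,
        0.99627288, -0.02002303]), 'qd': array([ 1.25091293e-03,  7.24651918e-04,  5.37648760e-04, -1.95684779e-03,
       -5.96001289e-04,  8.64333471e-04, -8.49850183e-05]), 'tau': array([-5.64154307e-04, -5.63392532e+01,  1.22614145e+00, -1.93446708e+01,
        1.10221416e-02,  1.05911450e-02, -3.52813356e-05]), 'eef_pos': array([ 210.95630179, -614.168643  ,  230.40602111]), 'tool_rot': array([ 3.14156941e+00,  1.84761775e-03, -1.24000251e+00]), 'force': array([-0.77161926, -0.4680048 , -0.42722043]), 'torque': array([0.04556784, 0.01562941, 0.00943076]), 'width': 85.20843286403013}
scene {'fx': 570.5353213215274, 'fy': 570.5353213215274, 'cx': 319.03101771989736, 'cy': 240.30101075769596, 'origin': array([1341.78787448,  -10.76782701, 1575.8152686 ]), 'orientation': array([-2.60935454,  0.00435777,  1.52328117])}
block_center [([580, -273, 13], 0.94), ([256, -456, 11], 0.78), ([390, -163, 10], 0.75), ([316, -305, 15], 0.75), ([611, 462, 2], 0.58)]
patch [([496, 60, 25], 0.56)]
cl
[... 232 characters left out ...]
], 0.63)]
top {'fx': 449.10370894136753, 'fy': 449.10370894136753, 'cx': 312.4651707068705, 'cy': 241.42614586196348, 'origin': array([ 267.4377799 ,   -1.1884604 , 1116.12257861]), 'orientation': array([-2.95471658, -0.00390845, -1.56331937])}
block_center [([387, -162, 10], 0.95), ([576, -279, 11], 0.94), ([318, -309, 10], 0.79), ([252, -455, 11], 0.59), ([366, 376, -3], 0.3)]
patch [([495, 63, 18], 0.59)]
clamp_pivot [([632, 74, 90], 0.62)]
knob_grip [([473, -307, -2], 0.63), ([593, 209, 141], 0.58)]
foot [([595, 210, 48], 0.62)]
coaster [([472, -309, 0], 0.97)]
hourglass [([366, 376, -2], 0.91)]
pencil_holder [([607, 458, 3], 0.69), ([634, 75, 93], 0.29)]
clipboard [([497, 62, 8], 0.82)]
```

View pics/scene0.png

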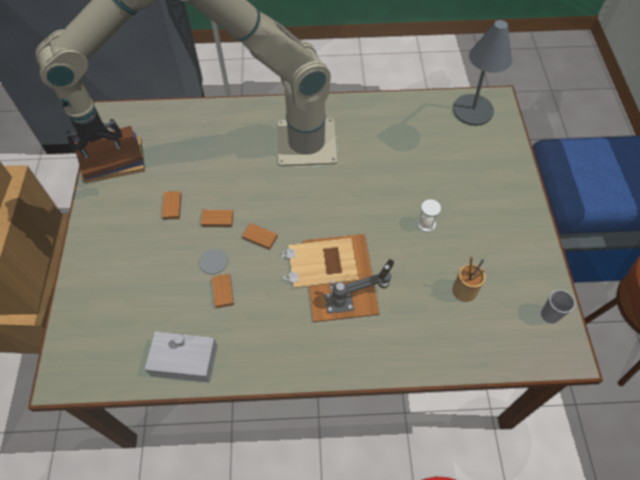

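View pics/top0.png

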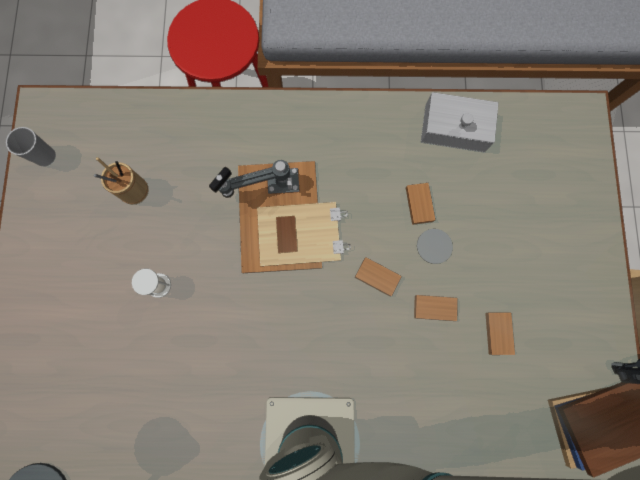

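```bash
cat >h.py <<'E'
from cell import ctrl
import numpy as np,cv2
from scipy.spatial.transform import Rotation as R
def plane(im,px,z):
    M=R.from_euler('xyz',im["orientation"]).as_matrix()
    px=np.atleast_2d(px).astype(float)
    d=np.c_[(px[:,0]-im["cx"])/im["fx"],(px[:,1]-im["cy"])/im["fy"],np.ones(len(px))]@M.T
    o=np.array(im["origin"]); return o+d*((z-o[2])/d[:,2])[:,None]
def proj(im,p):
    M=R.from_euler('xyz',im["orientation"]).as_matrix()
    c=(np.atleast_2d(p)-im["origin"])@M
    return c[:,:2]/c[:,2:]*[im["fx"],im["fy"]]+[im["cx"],im["cy"]]
def rect(im,mask,z):
    ys,xs=np.nonzero(mask); P=plane(im,np.c_[xs,ys],z)[:,:2].astype(np.float32)
    (c,wh,a)=cv2.minAreaRect(P); 
    if wh[0]<wh[1]: a+=90
    return np.round(c,1),np.round(sorted(wh),1),round((a+90)%180-90,1)
def go(p,yaw):
    "travel cm / angular deg from the present pose to TCP p mm, pointing down, tool x at yaw"
    s=ctrl.read_state(); A=R.from_euler('xyz',s["tool_rot"])
    t=A.inv().apply(np.array(p)-s["eef_pos"])/10
    for y in(yaw,yaw+np.pi):
        r=(A.inv()*R.from_euler('xyz',[np.pi,0,y])).as_rotvec(degrees=True)
        print("travel",np.round(t,2),"ang",np.round(r,1),"rows",round(np.linalg.norm(t)/5,1),round(np.linalg.norm(r)/8.59,1))
E
python3 - <<'E'
from h import *
for n in("scene","top"):
    im=ctrl.get_image(n)
    for t,z in(("block_center",22),("patch",20),("knob_grip",151),("clipboard",17)):
        for d in ctrl.regions_of(n,t): print(n,t,round(d["confidence"],2),d["region"].sum(),*rect(im,d["region"],z))
    print(proj(im,[[578,-276,22],[495,62,20],[594,208,150]]))
    g=im["frame"]; 
    for nm,c in(("blk",[578,-276,22]),("kn",[594,208,150])):
        u,v=proj(im,[c])[0].astype(int)
        cv2.imwrite(f"pics/{n}_{nm}.png",cv2.resize(g[v-40:v+40,u-40:u+40,::-1],None,fx=5,fy=5,interpolation=2))
a=[cv2.imread(f"pics/{n}_{k}.png") for n,k in(("top","blk"),("top","kn"))]
cv2.imwrite("pics/c1.png",np.hstack(a))
E
```

```text
scene block_center 0.96 609 [ 588.  -272.1] [ 56.9 107.6] 8.1
scene block_center 0.83 557 [ 328.8 -299.8] [ 65.3 103.6] 87.1
scene block_center 0.79 598 [ 400.4 -162.9] [ 68.  109.1] 62.5
scene block_center 0.62 516 [ 268.9 -451.3] [ 60.7 111.9] 0.9
scene block_center 0.18 191 [553.2 223.9] [ 33.4 103.9] -19.3
scene patch 0.68 2890 [504.1  24. ] [156.3 225.5] -84.4
scene knob_grip 0.73 162 [618.9 203.8] [27.8 90. ] -20.4
scene knob_grip 0.68 2902 [575.5  21.9] [144.3 203.1] -85.5
scene clipboard 0.83 2780 [503.7  27.6] [150.8 214.6] -85.3
[[221.40777264 287.5896105 ]
 [331.67077422 258.86211425]
 [385.99114085 265.27175124]]
top block_center 0.95 981 [ 388.  -163.5] [ 59.8 101.5] 63.4
top block_center 0.68 997 [ 315.  -302.2] [ 57.8 103.8] 86.4
top patch 0.59 4723 [494.9  28.1] [151.1 210.2] -85.4
top patch 0.23 342 [623.5 218.8] [63.2 69.5] -36.6
top knob_grip 0.9 310 [584.1 203.2] [48.4 68.9] 5.1
top clipboard 0.69 4787 [496.5  27.4] [151.  209.1] -85.4
[[420.57519245 201.94168613]
 [286.07299337 233.21762528]
 [218.80806837 177.77966119]]
```

View pics/c1.png

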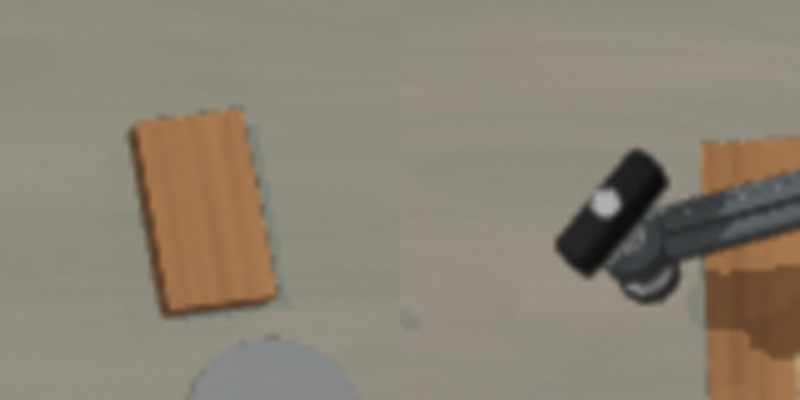

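```bash
python3 - <<'E'
from h import *
im=ctrl.get_image("top")
c=np.array([[137,122],[240,108],[275,298],[165,312]])/5+[380,161]
P=plane(im,c,22)[:,:2]; print(np.round(P,1),P.mean(0)); 
for i in range(4):
    e=P[(i+1)%4]-P[i]; print(np.linalg.norm(e).round(1),np.degrees(np.arctan2(e[1],e[0])).round(1))
yaw=np.radians(-82.5)
go([579,-276,120],yaw); go([579,-276,2],yaw)
print(ctrl.read_state()["clock"])
# patch via dark mask in top
g=cv2.cvtColor(im["frame"],cv2.COLOR_RGB2GRAY); m=np.zeros_like(g); m[210:260,265:310]=(g[210:260,265:310]<80)
k,l,st,ce=cv2.connectedComponentsWithStats(m); j=1+np.argmax(st[1:,4]); print(st[j]); print(rect(im,l==j,20)); 
print(g[234,270:305:3])
E
```

```text
[[ 621.2 -244.1]
 [ 629.1 -296.8]
 [ 529.9 -310.4]
 [ 522.3 -255. ]] [ 575.64642388 -276.56019582]
53.3 -81.5
100.1 -172.2
55.9 97.9
99.5 6.3
travel [-20.09 -45.79  11.13] ang [-0.   0.  11.5] rows 10.2 1.3
travel [-20.09 -45.79  11.13] ang [  -0.    -0.  -168.5] rows 10.2 19.6
travel [-20.09 -45.79  22.93] ang [-0.   0.  11.5] rows 11.0 1.3
travel [-20.09 -45.79  22.93] ang [  -0.    -0.  -168.5] rows 11.0 19.6
1.55
[279 218   2   5   8]
(array([528.7,  79.1]), array([ 2.5, 10.3]), 1.2)
[168 167 162  85  87  88  88  88  87 172 177 178]
```

```bash
python3 -m creep '[{"hand":1,"travel":[-10,-22,0],"angular":[0,0,11.5]},{"hand":1,"travel":[-20,-45.6,10],"angular":[0,0,11.5]},{"hand":1,"travel":[-20,-45.6,10],"angular":[0,0,11.5]},{"hand":1,"travel":[-20,-45.6,10],"angular":[0,0,11.5]},{"hand":1,"travel":[-20,-45.6,10],"angular":[0,0,11.5]},{"hand":1,"travel":[-20,-45.6,10],"angular":[0,0,11.5]},{"hand":1,"travel":[-20,-45.6,15],"angular":[0,0,11.5]},{"hand":1,"travel":[-20,-45.6,15],"angular":[0,0,11.5]},{"hand":1,"travel":[-20,-45.6,15],"angular":[0,0,11.5]},{"hand":1,"travel":[-20,-45.6,15],"angular":[0,0,11.5]},{"hand":1,"travel":[-20,-45.6,15],"angular":[0,0,11.5]},{"hand":1,"travel":[-20,-45.6,15],"angular":[0,0,11.5]},{"hand":1,"travel":[-20,-45.6,15],"angular":[0,0,11.5]},{"hand":1,"travel":[-20,-45.6,15],"angular":[0,0,11.5]}]'; python3 - <<'E'
from h import *
print(ctrl.read_state()["qpos"])
go([577,-276,3],np.radians(-82.7))
im=ctrl.get_image("top")
g=cv2.cvtColor(im["frame"],cv2.COLOR_RGB2GRAY); m=np.zeros_like(g); m[210:260,265:310]=(g[210:260,265:310]<120)
k,l,st,ce=cv2.connectedComponentsWithStats(m); j=1+np.argmax(st[1:,4]); print(st[j],rect(im,l==j,20))
E
```

```text
clock: 2.95
eef_pos: [576.5, -279.6, 81.9]
tool_rot: [3.141, -0.002, -1.443]
force: [-0.1, 0.0, 0.5]
width: 85.4
[ 0.34697374  0.79707113  0.101061    1.66658983 -0.11213162  0.68302591
 -0.93820674]
travel [-0.36 -0.1   7.89] ang [ 0.  -0.1  0. ] rows 1.6 0.0
travel [-0.36 -0.1   7.89] ang [ 1.0e-01  0.0e+00 -1.8e+02] rows 1.6 21.0
[276 216  21  37 688] (array([493.4,  61.1]), array([48.3, 91. ]), 4.8)
```

```bash
python3 -m creep '[{"hand":1,"travel":[-0.3,-0.1,4],"angular":[0,0,0]},{"hand":1,"travel":[-0.3,-0.1,6.5],"angular":[0,0,0]},{"hand":1,"travel":[-0.3,-0.1,7.9],"angular":[0,0,0]},{"hand":1,"travel":[-0.3,-0.1,7.9],"angular":[0,0,0]},{"hand":0.5,"travel":[-0.3,-0.1,7.9],"angular":[0,0,0]},{"hand":0.4,"travel":[-0.3,-0.1,7.9],"angular":[0,0,0]},{"hand":0.3,"travel":[-0.3,-0.1,7.9],"angular":[0,0,0]},{"hand":0.2,"travel":[-0.3,-0.1,7.9],"angular":[0,0,0]},{"hand":0.2,"travel":[-0.3,-0.1,7.9],"angular":[0,0,0]},{"hand":0.2,"travel":[-0.3,-0.1,7.9],"angular":[0,0,0]}]'
```

```text
clock: 4.0
eef_pos: [578.4, -277.7, 5.1]
tool_rot: [-3.139, -0.004, -1.444]
force: [-1.0, -0.2, 7.7]
width: 54.0
```

```bash
python3 -m creep '[{"hand":0.2,"travel":[0,0,-3],"angular":[0,0,0]},{"hand":0.2,"travel":[0,0,-7],"angular":[0,0,0]},{"hand":0.2,"travel":[0,0,-8.5],"angular":[0,0,0]},{"hand":0.2,"travel":[0,0,-8.5],"angular":[0,0,0]}]'; python3 - <<'E'
from h import *
z=ctrl.read_state(); print(z["force"],z["width"],z["eef_pos"])
go([494.5,61.5,90],np.radians(-85.2))
im=ctrl.get_image("top"); c=[*z["eef_pos"][:2],z["eef_pos"][2]+20]
u,v=proj(im,[c])[0].astype(int); a=im["frame"][v-40:v+40,u-40:u+40,::-1]
im=ctrl.get_image("scene"); u,v=proj(im,[c])[0].astype(int); b=im["frame"][v-40:v+40,u-40:u+40,::-1]
cv2.imwrite("pics/c2.png",cv2.resize(np.hstack([a,b]),None,fx=5,fy=5,interpolation=2)); print(u,v)
E
```

```text
clock: 4.4
eef_pos: [580.1, -278.3, 93.2]
tool_rot: [-3.134, -0.007, -1.444]
force: [-0.4, -0.5, -1.5]
width: 54.5
[-0.37906682 -0.49161239 -1.50028456] 54.49962281288242 [ 580.06007061 -278.26624333   93.15460573]
travel [-34.79   4.18   0.05] ang [-0.5 -0.4  2.5] rows 7.0 0.3
travel [-34.79   4.18   0.05] ang [   0.6   -0.7 -177.5] rows 7.0 20.7
215 274
```

View pics/c2.png

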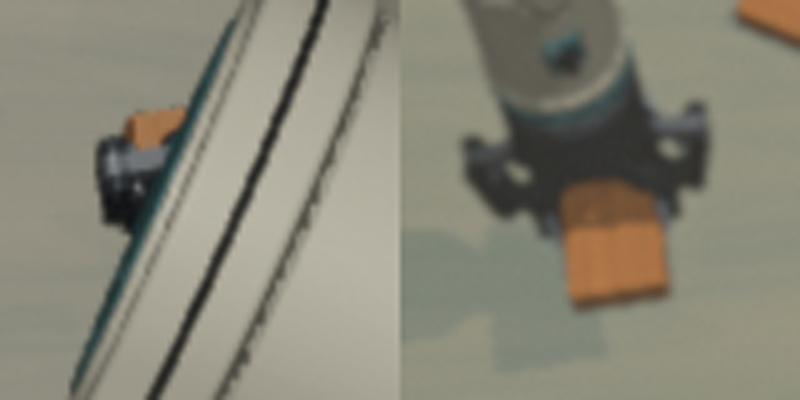

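```bash
python3 - <<'E'
from h import *
im=ctrl.get_image("scene"); s=ctrl.read_state()
P=plane(im,np.array([[172,296],[267,287]])/5+[175,234],110)[:,:2]; print(P,np.linalg.norm(P[1]-P[0]))
y=s["tool_rot"][2]+np.pi/2; d=np.array([np.cos(y),np.sin(y)]); print((P.mean(0)-s["eef_pos"][:2])@d, d)
E
```

```text
[[ 637.19405114 -294.25545082]
 [ 634.22951297 -240.69779817]] 53.63963687023501
59.30463627531376 [0.99192505 0.12682542]
```

```bash
python3 -m creep '[{"hand":0.2,"travel":[-17,2,0],"angular":[-0.5,-0.4,2.5]},{"hand":0.2,"travel":[-34.8,4.2,0],"angular":[-0.5,-0.4,2.5]},{"hand":0.2,"travel":[-34.8,4.2,0],"angular":[-0.5,-0.4,2.5]},{"hand":0.2,"travel":[-34.8,4.2,0],"angular":[-0.5,-0.4,2.5]},{"hand":0.2,"travel":[-34.8,4.2,0],"angular":[-0.5,-0.4,2.5]},{"hand":0.2,"travel":[-34.8,4.2,0],"angular":[-0.5,-0.4,2.5]},{"hand":0.2,"travel":[-34.8,4.2,0],"angular":[-0.5,-0.4,2.5]},{"hand":0.2,"travel":[-34.8,4.2,0],"angular":[-0.5,-0.4,2.5]},{"hand":0.2,"travel":[-34.8,4.2,0],"angular":[-0.5,-0.4,2.5]},{"hand":0.2,"travel":[-34.8,4.2,0],"angular":[-0.5,-0.4,2.5]},{"hand":0.2,"travel":[-34.8,4.2,0],"angular":[-0.5,-0.4,2.5]}]'; python3 - <<'E'
from h import *
go([494.5,61.5,25],np.radians(-85.2)); print(ctrl.read_state()["width"])
E
```

```text
clock: 5.65
eef_pos: [491.4, 61.1, 87.5]
tool_rot: [3.133, 0.004, -1.49]
force: [-0.3, -0.3, -1.0]
width: 54.3
travel [ 0.01 -0.37  6.25] ang [ 0.5  0.2 -0.2] rows 1.3 0.1
travel [ 0.01 -0.37  6.25] ang [  0.3  -0.8 179.8] rows 1.3 20.9
54.311145890200294
```

```bash
python3 - <<'E'
from h import *
a=[]
for n in("top","scene"):
    im=ctrl.get_image(n); u,v=proj(im,[[494,61,100]])[0].astype(int); print(n,u,v)
    a.append(im["frame"][v-40:v+40,u-40:u+40,::-1])
cv2.imwrite("pics/c3.png",cv2.resize(np.hstack(a),None,fx=5,fy=5,interpolation=2))
print(proj(im,[[494+50*.9965,61+50*.084,z] for z in (85,107)]))
E
```

```text
top 284 226
scene 331 245
[[334.03963545 262.74987905]
 [334.17710167 259.19445055]]
```

View pics/c3.png

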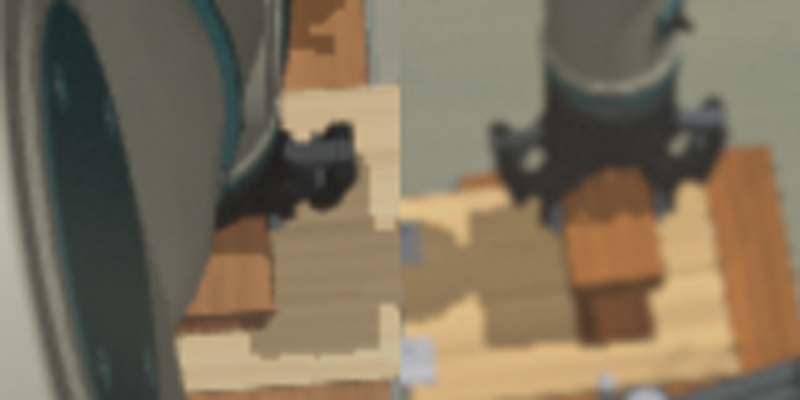

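```bash
python3 - <<'E'
from h import *
s=ctrl.read_state(); e=s["eef_pos"]; d=np.array([.9965,.084])
A=ctrl.get_image("top"); B=ctrl.get_image("scene")
for z in(90,100,107,115):
    pi=plane(A,np.array([230,313])/5+[244,186],z)[0,:2]; po=plane(B,np.array([219,281])/5+[291,205],z)[0,:2]
    print(z,(pi-e[:2])@d,(po-e[:2])@d)
for n in("top","scene"):
    for t in("block_center",): print([(np.round(q["at"]),round(q["confidence"],2)) for q in ctrl.spot_point(n,t)])
E
```

```text
90 -48.298494659092995 50.270271065917356
100 -50.05488758306329 55.59387360129305
107 -51.28436262984247 59.32039537605593
115 -52.689476969018706 63.57927740435642
[(array([ 313., -309.,   10.]), 0.92), (array([ 251., -457.,   10.]), 0.9), (array([ 387., -163.,    7.]), 0.77), (array([490.,  58.,  94.]), 0.49)]
[(array([ 391., -165.,   13.]), 0.92), (array([ 256., -455.,   14.]), 0.83), (array([496.,  63.,  96.]), 0.72), (array([ 315., -304.,   14.]), 0.65)]
```

```bash
python3 -m creep '[{"hand":0.2,"travel":[0,-0.25,3],"angular":[0.5,0.2,-0.2]},{"hand":0.2,"travel":[0,-0.25,4],"angular":[0.5,0.2,-0.2]},{"hand":0.2,"travel":[0,-0.25,4.5],"angular":[0.5,0.2,-0.2]},{"hand":0.2,"travel":[0,-0.25,4.9],"angular":[0.5,0.2,-0.2]},{"hand":0.2,"travel":[0,-0.25,5.2],"angular":[0.5,0.2,-0.2]},{"hand":0.2,"travel":[0,-0.25,5.5],"angular":[0.5,0.2,-0.2]},{"hand":0.2,"travel":[0,-0.25,5.7],"angular":[0.5,0.2,-0.2]},{"hand":0.2,"travel":[0,-0.25,5.9],"angular":[0.5,0.2,-0.2]},{"hand":0.2,"travel":[0,-0.25,6.0],"angular":[0.5,0.2,-0.2]},{"hand":0.2,"travel":[0,-0.25,6.1],"angular":[0.5,0.2,-0.2]},{"hand":0.2,"travel":[0,-0.25,6.1],"angular":[0.5,0.2,-0.2]}]'
```

```text
clock: 7.05
eef_pos: [493.4, 62.9, 26.9]
tool_rot: [-3.141, 0.001, -1.485]
force: [-0.3, 0.3, -0.8]
width: 54.2
```

```bash
python3 -m creep '[{"hand":0.2,"travel":[0.1,0,0],"angular":[0,0,0]},{"hand":0.2,"travel":[0.1,0,0.1],"angular":[0,0,0]},{"hand":0.2,"travel":[0.1,0,0.2],"angular":[0,0,0]},{"hand":0.2,"travel":[0.1,0,0.25],"angular":[0,0,0]}]'; python3 - <<'E'
from h import *
a=[]
for n in("top","scene"):
    im=ctrl.get_image(n); u,v=proj(im,[[494,61,40]])[0].astype(int); print(n,u,v)
    a.append(im["frame"][v-40:v+40,u-40:u+40,::-1])
    print([(np.round(q["at"]),round(q["confidence"],2)) for q in ctrl.spot_point(n,"block_center")])
cv2.imwrite("pics/c4.png",cv2.resize(np.hstack(a),None,fx=5,fy=5,interpolation=2))
E
```

```text
clock: 7.45
eef_pos: [493.5, 61.9, 25.1]
tool_rot: [-3.141, 0.001, -1.485]
force: [-1.5, 0.6, 13.8]
width: 54.0
top 286 231
[(array([ 314., -306.,   13.]), 0.95), (array([ 254., -456.,   13.]), 0.77), (array([491.,  60.,  30.]), 0.59), (array([ 388., -162.,   10.]), 0.59)]
scene 331 255
[(array([ 390., -166.,   14.]), 0.78), (array([ 315., -303.,   12.]), 0.73), (array([495.,  65.,  34.]), 0.72), (array([ 256., -454.,   14.]), 0.62)]
```

View pics/c4.png

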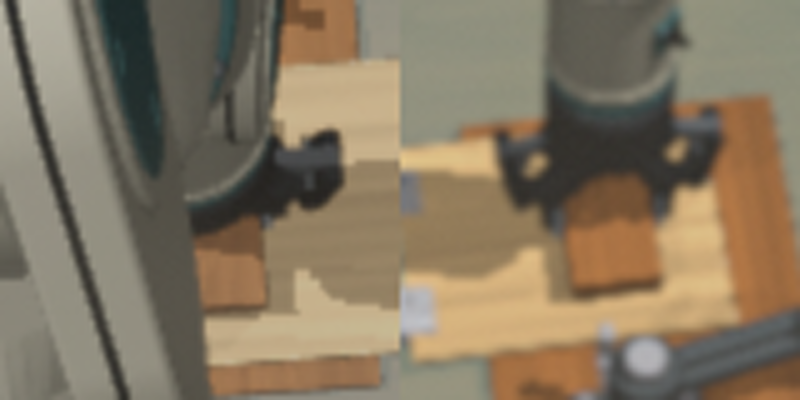

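```bash
python3 -m creep '[{"hand":0.7,"travel":[0,0,0],"angular":[0,0,0]},{"hand":0.8,"travel":[0,0,0],"angular":[0,0,0]},{"hand":1,"travel":[0,0,-0.2],"angular":[0,0,0]},{"hand":1,"travel":[0,0,-0.5],"angular":[0,0,0]},{"hand":1,"travel":[0,0,-1],"angular":[0,0,0]},{"hand":1,"travel":[0,0,-4],"angular":[0,0,0]},{"hand":1,"travel":[0,0,-9],"angular":[0,0,0]},{"hand":1,"travel":[0,0,-14],"angular":[0,0,0]},{"hand":1,"travel":[0,0,-19],"angular":[0,0,0]},{"hand":1,"travel":[0,0,-20],"angular":[0,0,0]},{"hand":1,"travel":[20,0,-20],"angular":[0,0,0]},{"hand":1,"travel":[20,0,-20],"angular":[0,0,0]},{"hand":1,"travel":[20,0,-20],"angular":[0,0,0]},{"hand":1,"travel":[20,0,-20],"angular":[0,0,0]},{"hand":1,"travel":[20,0,-20],"angular":[0,0,0]}]'; python3 - <<'E'
from h import *
a=[]
for n in("top","scene"):
    im=ctrl.get_image(n); u,v=proj(im,[[494,61,40]])[0].astype(int); print(n,u,v)
    a.append(im["frame"][v-40:v+40,u-40:u+40,::-1])
    print([(np.round(q["at"]),round(q["confidence"],2)) for q in ctrl.spot_point(n,"block_center")])
    for t in("clipboard","knob_grip","clamp_pivot"): print(t,[(np.round(q["at"]),round(q["confidence"],2)) for q in ctrl.spot_point(n,t)])
    u,v=proj(im,[[594,208,150]])[0].astype(int); print(u,v); a.append(im["frame"][v-40:v+40,u-40:u+40,::-1])
cv2.imwrite("pics/c5.png",cv2.resize(np.vstack([np.hstack(a[:2]),np.hstack(a[2:])]),None,fx=3.7,fy=3.7,interpolation=2))
E
```

```text
clock: 9.15
eef_pos: [509.5, -147.0, 225.0]
tool_rot: [-3.14, -0.004, -1.497]
force: [-0.6, 0.5, -0.4]
width: 85.5
top 286 231
[(array([491.,  59.,  32.]), 0.92), (array([ 251., -455.,   12.]), 0.82), (array([ 314., -308.,   10.]), 0.69)]
clipboard [(array([497.,  59.,  10.]), 0.67)]
knob_grip [(array([596., 209., 141.]), 0.83), (array([493.,  61.,  32.]), 0.52), (array([596., 209.,  44.]), 0.43)]
clamp_pivot [(array([632.,  76.,  90.]), 0.76)]
218 177
scene 331 255
[(array([494.,  62.,  31.]), 0.84), (array([ 388., -165.,   12.]), 0.81), (array([ 255., -457.,   15.]), 0.68), (array([ 317., -305.,   13.]), 0.58)]
clipboard [(array([494.,  68.,  11.]), 0.55)]
knob_grip [(array([597., 211., 141.]), 0.75)]
clamp_pivot [(array([635.,  78.,  90.]), 0.56)]
385 265
```

View pics/c5.png

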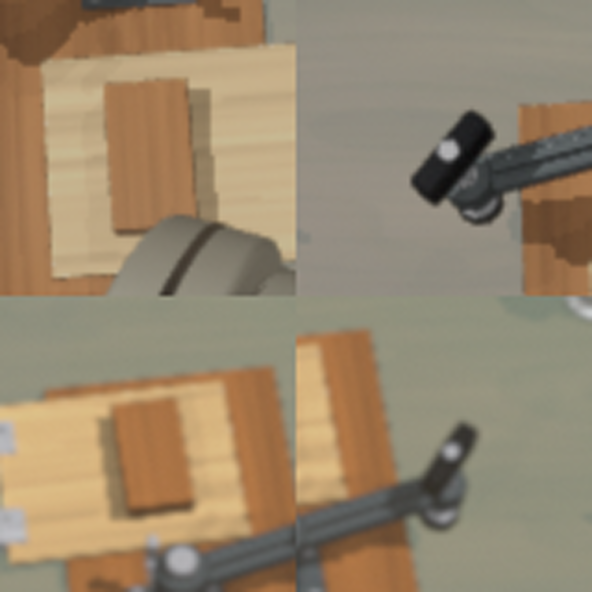

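```bash
python3 - <<'E'
from h import *
A=ctrl.get_image("top"); B=ctrl.get_image("scene")
f=lambda im,p,o,z: plane(im,(np.array(p)-[296,o[2]])/3.7+o[:2],z)[:,:2]
for im,p,o in((A,[[424,193],[481,120],[449,149]],[178,137,0]),(B,[[433,487],[470,430],[452,451]],[345,225,296])):
    P=f(im,p,o,151); e=P[1]-P[0]; print(P.round(1),np.linalg.norm(e),np.degrees(np.arctan2(e[1],e[0])))
    h=o[2]; m=im["frame"]; ys,xs=np.mgrid[o[1]+15:o[1]+65,o[0]+15:o[0]+65]
    g=m[o[1]+15:o[1]+65,o[0]+15:o[0]+65].max(2); k,l,st,_=cv2.connectedComponentsWithStats((g<48).astype(np.uint8)); j=1+np.argmax(st[1:,4]); w=l==j
    M=np.zeros((480,640),bool); M[ys[w],xs[w]]=1; print(w.sum(),rect(im,M,151))
print(ctrl.read_state()["qpos"])
E
```

```text
[[567.  220.4]
 [613.5 188. ]
 [594.9 206.6]] 56.737608235296115 -34.86178087649874
197 (array([590.1, 204.3]), array([21.9, 57.5]), -36.1)
[[629.7 193. ]
 [582.4 226.3]
 [599.8 210.6]] 57.84391761219716 144.78487495704405Traceback (most recent call last):
  File "<stdin>", line 7, in <module>
    return _wrapfunc(a, 'argmax', axis=axis, out=out, **kwds)
    return bound(*args, **kwds)
ValueError: attempt to get argmax of an empty sequence
```

```bash
python3 - <<'E'
from h import *
go([596,208.5,190],np.radians(55)); print(ctrl.read_state()["qpos"])
E
```

```text
travel [-33.68 -11.5    3.55] ang [-1.0e-01 -1.0e-01 -1.4e+02] rows 7.2 16.3
travel [-33.68 -11.5    3.55] ang [-0.   0.1 40. ] rows 7.2 4.7
[ 0.02827633  0.47413969  0.26483443  1.86865393 -0.1665332   0.81930141
 -1.10480804]
```

```bash
python3 -m creep '[{"hand":1,"travel":[-4,-1.5,0],"angular":[0,0,-8.5]},{"hand":1,"travel":[-8,-3,0],"angular":[0,0,-17]},{"hand":1,"travel":[-12,-4.5,0],"angular":[0,0,-25.5]},{"hand":1,"travel":[-16,-6,0],"angular":[0,0,-34]},{"hand":1,"travel":[-20,-7,0],"angular":[0,0,-42.5]},{"hand":1,"travel":[-24,-8.5,0],"angular":[0,0,-51]},{"hand":1,"travel":[-28,-10,0],"angular":[0,0,-59.5]},{"hand":1,"travel":[-32,-11,0],"angular":[0,0,-68]},{"hand":1,"travel":[-33.7,-11.5,0],"angular":[0,0,-76.5]},{"hand":1,"travel":[-33.7,-11.5,0],"angular":[0,0,-85]},{"hand":1,"travel":[-33.7,-11.5,0],"angular":[0,0,-93.5]},{"hand":1,"travel":[-33.7,-11.5,0],"angular":[0,0,-102]},{"hand":1,"travel":[-33.7,-11.5,2],"angular":[0,0,-110.5]},{"hand":1,"travel":[-33.7,-11.5,3.5],"angular":[0,0,-119]},{"hand":1,"travel":[-33.7,-11.5,3.5],"angular":[0,0,-127.5]},{"hand":1,"travel":[-33.7,-11.5,3.5],"angular":[0,0,-136]},{"hand":1,"travel":[-33.7,-11.5,3.5],"angular":[0,0,-140]},{"hand":1,"travel":[-33.7,-11.5,3.5],"angular":[0,0,-140]},{"hand":1,"travel":[-33.7,-11.5,3.5],"angular":[0,0,-140]}]'; python3 - <<'E'
from h import *
go([596,208.5,122],np.radians(55)); print(ctrl.read_state()["qpos"])
E
```

```text
clock: 11.65
eef_pos: [595.9, 208.6, 190.4]
tool_rot: [3.142, -0.002, 0.958]
force: [0.4, 0.5, 0.4]
width: 85.1
travel [-0.01  0.01  6.84] ang [ 0.  -0.1 -0.1] rows 1.4 0.0
travel [-0.01  0.01  6.84] ang [-1.000e-01 -0.000e+00  1.799e+02] rows 1.4 20.9
[-0.13652774  0.6718493  -0.40883928  1.60896934  0.31412223  0.92504142
  0.30137179]
```

```bash
python3 -m creep '[{"hand":1,"travel":[0,0,3],"angular":[0,0,0]},{"hand":1,"travel":[0,0,5.5],"angular":[0,0,0]},{"hand":1,"travel":[0,0,6.8],"angular":[0,0,0]},{"hand":1,"travel":[0,0,6.8],"angular":[0,0,0]},{"hand":0.5,"travel":[0,0,6.8],"angular":[0,0,0]},{"hand":0.3,"travel":[0,0,6.8],"angular":[0,0,0]},{"hand":0.2,"travel":[0,0,6.8],"angular":[0,0,0]},{"hand":0.1,"travel":[0,0,6.8],"angular":[0,0,0]},{"hand":0,"travel":[0,0,6.8],"angular":[0,0,0]},{"hand":0,"travel":[0,0,6.8],"angular":[0,0,0]},{"hand":0,"travel":[0,0,6.8],"angular":[0,0,0]},{"hand":0,"travel":[0,0,6.8],"angular":[0,0,0]}]'; python3 - <<'E'
from h import *
s=ctrl.read_state(); print(s["force"],s["torque"],s["width"],s["eef_pos"])
# arc about the pivot, keeping the grip
e=s["eef_pos"]; p=np.array([634,75.5]); A=R.from_euler('xyz',s["tool_rot"])
r=e[:2]-p; print(np.linalg.norm(r),np.degrees(np.arctan2(*r[::-1])))
for a in list(range(6,79,6))+[79,80]:
    q=p+R.from_euler('z',a,degrees=True).as_matrix()[:2,:2]@r
    print(a,np.round(A.inv().apply([*(q-e[:2]),0])/10,1))
E
```

```text
clock: 12.85
eef_pos: [596.3, 208.3, 123.2]
tool_rot: [3.141, -0.002, 0.957]
force: [-1.3, -1.4, 5.8]
width: 17.1
[-1.26132835 -1.39504204  5.77082041] [-0.32564581  0.20586117 -0.00707797] 17.070222569584786 [596.32460956 208.25119672 123.15311193]
137.9938957913968 105.8441819701011
6 [-1.2 -0.8 -0. ]
12 [-2.4 -1.6 -0. ]
18 [-3.7 -2.2 -0. ]
24 [-5.1 -2.6 -0. ]
30 [-6.5 -2.9 -0. ]
36 [-8.  -3.1 -0. ]
42 [-9.4 -3.1 -0. ]
48 [-10.8  -2.9  -0. ]
54 [-12.3  -2.6  -0. ]
60 [-13.6  -2.2  -0. ]
66 [-14.9  -1.6  -0. ]
72 [-16.2  -0.8  -0. ]
78 [-17.4   0.   -0. ]
79 [-17.6   0.2  -0. ]
80 [-17.7   0.3  -0. ]
```

```bash
python3 -m creep '[{"hand":0,"travel":[-0.6,-0.4,0],"angular":[0,0,-3]},{"hand":0,"travel":[-1.2,-0.8,0],"angular":[0,0,-6]},{"hand":0,"travel":[-1.8,-1.2,0],"angular":[0,0,-9]},{"hand":0,"travel":[-2.4,-1.6,0],"angular":[0,0,-12]},{"hand":0,"travel":[-3.1,-1.9,0],"angular":[0,0,-15]},{"hand":0,"travel":[-3.7,-2.2,0],"angular":[0,0,-18]},{"hand":0,"travel":[-4.4,-2.4,0],"angular":[0,0,-21]},{"hand":0,"travel":[-5.1,-2.6,0],"angular":[0,0,-24]},{"hand":0,"travel":[-5.8,-2.8,0],"angular":[0,0,-27]},{"hand":0,"travel":[-6.6,-2.9,0],"angular":[0,0,-30]}]'; python3 - <<'E'
from h import *
s=ctrl.read_state(); print(s["force"],s["torque"],s["width"])
e=s["eef_pos"][:2]; e0=np.array([596.32,208.25])
# pivot from the chord, assuming r=140
m=(e+e0)/2;d=e-e0;L=np.linalg.norm(d);n=np.array([d[1],-d[0]])/L
for p in(m+n*np.sqrt(140**2-L*L/4),m-n*np.sqrt(140**2-L*L/4)): print(p,L,np.degrees(np.arctan2(*(e-p)[::-1])),np.degrees(np.arctan2(*(e0-p)[::-1])))
p=np.array([634.3,73.6]);A=R.from_euler('xyz',s["tool_rot"]); r=e-p; print(np.linalg.norm(r),np.degrees(np.arctan2(r[1],r[0])))
r*=140/np.linalg.norm(r)
for a in list(range(6,54,6)):
    q=p+R.from_euler('z',a,degrees=True).as_matrix()[:2,:2]@r
    print(a,np.round(A.inv().apply([*(q-e),0])/10,1))
E
```

```text
clock: 13.85
eef_pos: [535.5, 172.1, 123.2]
tool_rot: [3.138, -0.004, 1.483]
force: [2.2, 2.3, -1.5]
width: 17.0
[ 2.20460996  2.26244398 -1.52321916] [ 0.37325557 -0.21119808  0.08403432] 17.037126486560442
[496.74842409 306.66494434] 70.77450413356713 -73.94779449301079 -44.66528350825209
[635.03183436  73.70857931] 70.77450413356713 135.33471649174794 106.05220550698928
139.55708231579953 135.0917999384684
6 [-1.1 -0.9 -0. ]
12 [-2.4 -1.7 -0. ]
18 [-3.7 -2.3 -0. ]
24 [-5.1 -2.8 -0. ]
30 [-6.5 -3.1 -0. ]
36 [-8.  -3.3 -0. ]
42 [-9.5 -3.3 -0. ]
48 [-10.9  -3.2  -0.1]
```

```bash
python3 -m creep '[{"hand":0,"travel":[-0.6,-0.5,0],"angular":[0,0,-3]},{"hand":0,"travel":[-1.1,-0.9,0],"angular":[0,0,-6]},{"hand":0,"travel":[-1.7,-1.3,0],"angular":[0,0,-9]},{"hand":0,"travel":[-2.4,-1.7,0],"angular":[0,0,-12]},{"hand":0,"travel":[-3.0,-2.0,0],"angular":[0,0,-15]},{"hand":0,"travel":[-3.7,-2.3,0],"angular":[0,0,-18]},{"hand":0,"travel":[-4.4,-2.6,0],"angular":[0,0,-21]},{"hand":0,"travel":[-5.1,-2.8,0],"angular":[0,0,-24]},{"hand":0,"travel":[-5.8,-3.0,0],"angular":[0,0,-27]},{"hand":0,"travel":[-6.5,-3.1,0],"angular":[0,0,-30]},{"hand":0,"travel":[-7.2,-3.2,0],"angular":[0,0,-33]},{"hand":0,"travel":[-8,-3.3,0],"angular":[0,0,-36]},{"hand":0,"travel":[-8.7,-3.3,0],"angular":[0,0,-39]},{"hand":0,"travel":[-9.5,-3.3,0],"angular":[0,0,-42]},{"hand":0,"travel":[-10.2,-3.3,0],"angular":[0,0,-45]},{"hand":0,"travel":[-10.7,-3.2,0],"angular":[0,0,-47]}]'; python3 - <<'E'
from h import *
s=ctrl.read_state(); print(s["force"],s["torque"],s["width"],s["qpos"])
e=s["eef_pos"][:2]; p=np.array([634.6,73.6]);A=R.from_euler('xyz',s["tool_rot"]); r=e-p; print(np.linalg.norm(r),np.degrees(np.arctan2(r[1],r[0]))%360)
for a in (1,2,3,4,5,6):
    q=p+R.from_euler('z',a,degrees=True).as_matrix()[:2,:2]@r
    print(a,np.round(A.inv().apply([*(q-e),0])/10,2))
E
```

```text
clock: 15.45
eef_pos: [495.7, 69.4, 123.2]
tool_rot: [3.133, 0.0, 2.305]
force: [2.1, 2.7, 0.5]
width: 17.1
[2.12012632 2.72627686 0.51803964] [ 0.34874637 -0.01221947 -0.00445169] 17.055769505897132 [ 0.29950923  0.68483717 -0.74725904  2.02514028  0.72032159  0.70348716
  1.39656778]
138.9849264389401 181.73944314522873
1 [-0.19 -0.16 -0.  ]
2 [-0.38 -0.31 -0.  ]
3 [-0.57 -0.46 -0.  ]
4 [-0.76 -0.6  -0.01]
5 [-0.96 -0.74 -0.01]
6 [-1.16 -0.88 -0.01]
```

```bash
python3 -m creep '[{"hand":0,"travel":[-0.2,-0.16,0],"angular":[0,0,-1]},{"hand":0,"travel":[-0.38,-0.31,0],"angular":[0,0,-2]},{"hand":0,"travel":[-0.57,-0.46,0],"angular":[0,0,-3]},{"hand":0,"travel":[-0.76,-0.6,0],"angular":[0,0,-3]},{"hand":0,"travel":[-0.96,-0.74,0],"angular":[0,0,-3]},{"hand":0,"travel":[-0.96,-0.74,0],"angular":[0,0,-3]}]'; python3 - <<'E'
from h import *
s=ctrl.read_state(); print(s["force"],s["torque"],s["width"],s["qpos"])
e=s["eef_pos"][:2]; p=np.array([634.6,73.6]); r=e-p; print(np.linalg.norm(r),np.degrees(np.arctan2(r[1],r[0]))%360)
E
```

```text
clock: 16.05
eef_pos: [496.0, 65.7, 123.3]
tool_rot: [3.123, -0.008, 2.364]
force: [-1.7, 18.2, -6.2]
width: 17.1
[-1.67683104 18.22137759 -6.21067936] [ 2.89881263  0.55551874 -0.06024353] 17.069407726549837 [ 0.32979379  0.69100392 -0.77045211  2.02762434  0.72763614  0.7025272
  1.46056037]
138.84922195809148 183.27293373831293
```

```bash
python3 -m creep '[{"hand":0,"travel":[0,0,0],"angular":[0,0,8]},{"hand":0,"travel":[0,0,0.02],"angular":[0,0,16]},{"hand":0,"travel":[0,0,0.03],"angular":[0,0,24]},{"hand":0,"travel":[0,0,0.04],"angular":[0,0,32]},{"hand":0,"travel":[0,0,0.05],"angular":[0,0,40]},{"hand":0,"travel":[0,0,0.06],"angular":[0,0,48]},{"hand":0,"travel":[0,0,0.07],"angular":[0,0,56]},{"hand":0,"travel":[0,0,0.08],"angular":[0,0,64]},{"hand":0,"travel":[0,0,0.09],"angular":[0,0,72]},{"hand":0,"travel":[0,0,0.1],"angular":[0,0,80]},{"hand":0,"travel":[0,0,0.11],"angular":[0,0,88]},{"hand":0,"travel":[0,0,0.12],"angular":[0,0,96]},{"hand":0,"travel":[0,0,0.13],"angular":[0,0,104]},{"hand":0,"travel":[0,0,0.14],"angular":[0,0,112]},{"hand":0,"travel":[0,0,0.15],"angular":[0,0,120]},{"hand":0,"travel":[0,0,0.16],"angular":[0,0,120]}]'; python3 - <<'E'
from h import *
s=ctrl.read_state(); print(s["force"],s["torque"],s["width"],s["qpos"])
E
```

```text
clock: 17.65
eef_pos: [495.2, 64.5, 121.8]
tool_rot: [-3.127, -0.01, 0.269]
force: [-1.1, -3.1, 5.3]
width: 17.4
[-1.14251433 -3.10391911  5.34233211] [-1.13316598  0.55660565  0.01053874] 17.374341910885924 [-0.04717017  0.58520272 -0.18648891  2.03980536  0.17672252  0.52195384
 -0.08719691]
```

```bash
cat >t.py <<'E'
from h import *
z=[]
for i in range(3):
    ctrl.get_image("top"); s=ctrl.read_state(); z.append([*s["force"],*s["torque"],s["tau"][6]])
print(s["clock"],np.round(np.mean(z,0),3),"yaw",round(float(s["tool_rot"][2]),3),"q7",round(float(s["qpos"][6]),2))
E
python3 t.py; python3 -m creep '[{"hand":0,"travel":[0,0,0.01],"angular":[0,0,7]},{"hand":0,"travel":[0,0,0.02],"angular":[0,0,14]},{"hand":0,"travel":[0,0,0.02],"angular":[0,0,21]},{"hand":0,"travel":[0,0,0.03],"angular":[0,0,28]},{"hand":0,"travel":[0,0,0.03],"angular":[0,0,30]}]'; python3 t.py
```

```text
17.8 [-1.572 -2.674  5.03  -1.205  0.682 -0.053 -0.042] yaw 0.272 q7 -0.08
clock: 18.3
eef_pos: [494.5, 64.8, 121.4]
tool_rot: [-3.124, -0.001, -0.251]
force: [-3.0, -1.0, 4.5]
width: 16.8
18.45 [-3.749 -1.515  4.896 -0.762  0.624  0.006 -0.083] yaw -0.249 q7 -0.44
```

```bash
python3 -m creep '[{"hand":0,"travel":[0,0,0.01],"angular":[0,0,6]},{"hand":0,"travel":[0,0,0.02],"angular":[0,0,12]},{"hand":0,"travel":[0,0,0.02],"angular":[0,0,18]},{"hand":0,"travel":[0,0,0.03],"angular":[0,0,20]}]'; python3 t.py
```

```text
clock: 18.85
eef_pos: [494.1, 65.0, 121.1]
tool_rot: [-3.125, 0.006, -0.597]
force: [-5.3, -0.3, 6.5]
width: 16.6
19.0 [-4.915 -0.803  6.099 -0.845  0.433 -0.008 -0.069] yaw -0.595 q7 -0.68
```

```bash
python3 -m creep '[{"hand":0,"travel":[0,0,0.01],"angular":[0,0,6]},{"hand":0,"travel":[0,0,0.01],"angular":[0,0,12]},{"hand":0,"travel":[0,0,0.02],"angular":[0,0,18]},{"hand":0,"travel":[0,0,0.02],"angular":[0,0,20]}]'; python3 t.py
```

```text
clock: 19.4
eef_pos: [493.8, 65.3, 121.0]
tool_rot: [-3.128, 0.012, -0.943]
force: [-4.8, -0.3, 5.3]
width: 17.0
19.55 [-4.281 -0.186  6.08  -1.018  0.348 -0.025 -0.072] yaw -0.94 q7 -0.91
```

```bash
python3 -m creep '[{"hand":0,"travel":[0,0,0.01],"angular":[0,0,6]},{"hand":0,"travel":[0,0,0.01],"angular":[0,0,12]},{"hand":0,"travel":[0,0,0.02],"angular":[0,0,18]},{"hand":0,"travel":[0,0,0.02],"angular":[0,0,20]}]'; python3 t.py
```

```text
clock: 19.95
eef_pos: [493.5, 65.6, 120.7]
tool_rot: [-3.133, 0.016, -1.288]
force: [-3.9, 0.4, 5.4]
width: 17.3
20.1 [-4.149  0.436  5.855 -1.028  0.438 -0.022 -0.069] yaw -1.285 q7 -1.15
```

```bash
python3 -m creep '[{"hand":0,"travel":[0,0,0.01],"angular":[0,0,6]},{"hand":0,"travel":[0,0,0.01],"angular":[0,0,12]},{"hand":0,"travel":[0,0,0.02],"angular":[0,0,17]},{"hand":0,"travel":[0,0,0.02],"angular":[0,0,17]}]'; python3 t.py
```

```text
clock: 20.5
eef_pos: [493.4, 66.0, 120.5]
tool_rot: [-3.138, 0.018, -1.58]
force: [-3.8, 0.4, 5.8]
width: 16.9
20.65 [-3.565  0.53   5.948 -1.003  0.584 -0.091  0.036] yaw -1.578 q7 -1.35
```

```bash
python3 -m creep '[{"hand":0,"travel":[0,0,0.01],"angular":[0,0,6]},{"hand":0,"travel":[0,0,0.01],"angular":[0,0,12]},{"hand":0,"travel":[0,0,0.02],"angular":[0,0,17]},{"hand":0,"travel":[0,0,0.02],"angular":[0,0,17]}]'; python3 t.py
```

```text
clock: 21.05
eef_pos: [493.5, 66.4, 120.3]
tool_rot: [3.14, 0.018, -1.873]
force: [-3.7, 1.6, 9.0]
width: 16.9
21.2 [-3.604  0.911  8.352 -1.073  0.68  -0.118  0.085] yaw -1.871 q7 -1.56
```

```bash
python3 -m creep '[{"hand":0,"travel":[0,0,0.01],"angular":[0,0,6]},{"hand":0,"travel":[0,0,0.01],"angular":[0,0,12]},{"hand":0,"travel":[0,0,0.02],"angular":[0,0,17]},{"hand":0,"travel":[0,0,0.02],"angular":[0,0,17]}]'; python3 t.py
```

```text
clock: 21.6
eef_pos: [493.6, 66.8, 120.2]
tool_rot: [3.135, 0.017, -2.165]
force: [-3.5, 0.7, 8.0]
width: 16.8
21.75 [-2.539  1.054  7.546 -0.876  0.724 -0.06   0.018] yaw -2.164 q7 -1.76
```

```bash
python3 -m creep '[{"hand":0,"travel":[0,0,0.01],"angular":[0,0,6]},{"hand":0,"travel":[0,0,0.01],"angular":[0,0,12]},{"hand":0,"travel":[0,0,0.02],"angular":[0,0,17]},{"hand":0,"travel":[0,0,0.02],"angular":[0,0,17]}]'; python3 t.py
```

```text
clock: 22.15
eef_pos: [493.9, 67.1, 120.0]
tool_rot: [3.13, 0.015, -2.457]
force: [-2.7, 0.9, 8.3]
width: 16.9
22.3 [-2.824  0.374  7.799 -0.68   0.764  0.025 -0.05 ] yaw -2.456 q7 -1.97
```

```bash
cat >t2.py <<'E'
from cell import ctrl
import numpy as np
s=ctrl.read_state(); print("now",np.round([*s["force"],*s["torque"],*s["tau"][4:]],3),np.round(s["qd"][6],3),round(float(s["tool_rot"][2]),3))
E
python3 -m creep '[{"hand":0,"travel":[0,0,0],"angular":[0,0,3]},{"hand":0,"travel":[0,0,0.01],"angular":[0,0,6]}]'; python3 t2.py; python3 t.py;python3 -m creep '[{"hand":0,"travel":[0,0,0],"angular":[0,0,3]},{"hand":0,"travel":[0,0,0.01],"angular":[0,0,6]}]'; python3 t2.py; python3 t.py
```

```text
clock: 22.5
eef_pos: [494.0, 67.2, 120.0]
tool_rot: [3.129, 0.013, -2.557]
force: [-2.8, -0.5, 8.7]
width: 17.1
now [-2.756 -0.458  8.731 -0.802  0.79   0.375 -0.851 -0.753  0.108] -0.382 -2.557
22.65 [-3.488 -0.075  8.35  -0.79   0.834  0.181 -0.273] yaw -2.556 q7 -2.05
clock: 22.85
eef_pos: [494.2, 67.2, 119.9]
tool_rot: [3.128, 0.012, -2.658]
force: [-3.6, 0.1, 8.9]
width: 16.8
now [-3.558  0.14   8.868 -0.652  0.848  0.375 -0.866 -0.743  0.091] -0.381 -2.658
23.0 [-3.258 -0.378  8.245 -0.705  0.892  0.198 -0.294] yaw -2.656 q7 -2.12
```

```bash
python3 -m creep '[{"hand":0.5,"travel":[0,0,0],"angular":[0,0,0]},{"hand":1,"travel":[0,0,0],"angular":[0,0,0]},{"hand":1,"travel":[0,0,0],"angular":[0,0,0]},{"hand":1,"travel":[0,0,0],"angular":[0,0,0]},{"hand":1,"travel":[0,0,-2],"angular":[0,0,0]},{"hand":1,"travel":[0,0,-6],"angular":[0,0,0]},{"hand":1,"travel":[0,0,-10],"angular":[0,0,0]},{"hand":1,"travel":[0,0,-12],"angular":[0,0,0]}]'; python3 - <<'E'
from h import *
go([490,-200,240],ctrl.read_state()["tool_rot"][2])
E
```

```text
clock: 23.8
eef_pos: [495.1, 64.6, 242.8]
tool_rot: [3.13, 0.016, -2.657]
force: [0.4, 0.1, -0.3]
width: 85.3
travel [ 12.79 -23.17  -0.2 ] ang [0.7 0.9 0. ] rows 5.3 0.1
travel [ 12.79 -23.17  -0.2 ] ang [  -1.4    1.1 -180. ] rows 5.3 21.0
```

```bash
python3 -m creep '[{"hand":1,"travel":[12.8,-23.2,0],"angular":[0.7,0.9,0]},{"hand":1,"travel":[12.8,-23.2,0],"angular":[0.7,0.9,0]},{"hand":1,"travel":[12.8,-23.2,0],"angular":[0.7,0.9,0]},{"hand":1,"travel":[12.8,-23.2,0],"angular":[0.7,0.9,0]},{"hand":1,"travel":[12.8,-23.2,0],"angular":[0.7,0.9,0]},{"hand":1,"travel":[12.8,-23.2,0],"angular":[0.7,0.9,0]},{"hand":1,"travel":[12.8,-23.2,0],"angular":[0.7,0.9,0]},{"hand":1,"travel":[12.8,-23.2,0],"angular":[0.7,0.9,0]}]'; python3 t.py; python3 -m creep '[{"hand":1,"travel":[0,0,0],"angular":[0,0,3]},{"hand":1,"travel":[0,0,0.01],"angular":[0,0,6]}]'; python3 t2.py; python3 - <<'E'
from h import *
a=[]
for n in("top","scene"):
    im=ctrl.get_image(n); u,v=proj(im,[[494,61,60]])[0].astype(int); print(n,u,v)
    a.append(im["frame"][v-50:v+50,u-50:u+50,::-1])
    for t in("block_center","clipboard","knob_grip","clamp_pivot","foot"): print(t,[(np.round(q["at"]),round(q["confidence"],2)) for q in ctrl.spot_point(n,t)])
    d=[q for q in ctrl.regions_of(n,"clipboard")][:1]
    for q in d: print(rect(im,q["region"],17))
cv2.imwrite("pics/c6.png",cv2.resize(np.hstack(a),None,fx=4,fy=4,interpolation=2))
E
```

```text
clock: 24.6
eef_pos: [490.0, -199.6, 237.6]
tool_rot: [3.141, 0.0, -2.657]
force: [0.4, 0.4, 0.5]
width: 85.4
24.75 [ 0.701 -0.122  0.316  0.012 -0.036 -0.002 -0.001] yaw -2.654 q7 -1.82
clock: 24.95
eef_pos: [490.9, -196.3, 237.5]
tool_rot: [3.14, 0.0, -2.757]
force: [0.7, 0.7, -0.2]
width: 85.3
now [ 0.656  0.663 -0.209  0.03  -0.028  0.035  0.122 -0.032  0.442] -0.41 -2.757
top 285 230
block_center [(array([ 388., -163.,    8.]), 0.98), (array([ 251., -456.,   10.]), 0.96), (array([ 315., -308.,    7.]), 0.74)]
clipboard []
knob_grip [(array([608., 460.,   2.]), 0.26)]
clamp_pivot [(array([632.,  73.,  91.]), 0.68)]
foot []
scene 331 252
block_center [(array([ 318., -305.,   12.]), 0.88), (array([ 254., -456.,   15.]), 0.85), (array([495.,  65.,  34.]), 0.82), (array([ 390., -165.,   12.]), 0.75), (array([496.,  73.,  40.]), 0.74)]
clipboard [(array([492.,  65.,  13.]), 0.86)]
knob_grip [(array([498.,  68., 138.]), 0.74)]
clamp_pivot [(array([634.,  77.,  92.]), 0.63)]
foot [(array([498.,  69.,  38.]), 0.49)]
(array([431. ,  71.7]), array([38. , 67.5]), -44.2)
```

View pics/c6.png

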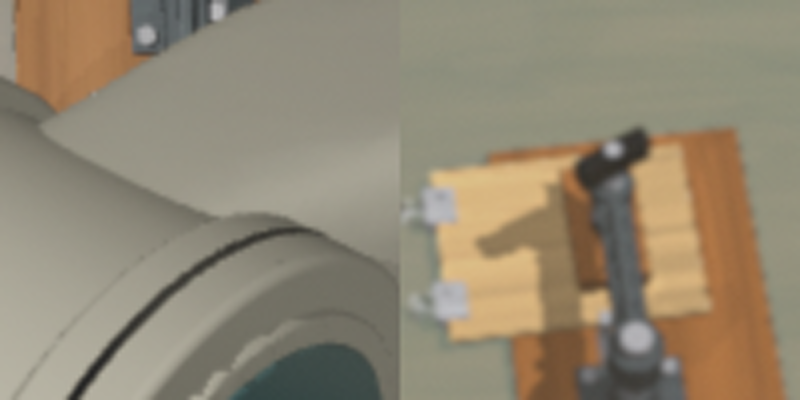

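```bash
python3 - <<'E'
from h import *
go([260,-560,240],ctrl.read_state()["tool_rot"][2])
E
```

```text
travel [ 34.9  -24.93  -0.27] ang [0.1 0.  0. ] rows 8.6 0.0
travel [ 34.9  -24.93  -0.27] ang [-0.0e+00  1.0e-01 -1.8e+02] rows 8.6 21.0
```

```bash
python3 -m creep '[{"hand":1,"travel":[35,-25,0],"angular":[0,0,-8]},{"hand":1,"travel":[35,-25,0],"angular":[0,0,-16]},{"hand":1,"travel":[35,-25,0],"angular":[0,0,-24]},{"hand":1,"travel":[35,-25,0],"angular":[0,0,-32]},{"hand":1,"travel":[35,-25,0],"angular":[0,0,-40]},{"hand":1,"travel":[35,-25,0],"angular":[0,0,-40]},{"hand":1,"travel":[35,-25,0],"angular":[0,0,-40]},{"hand":1,"travel":[35,-25,0],"angular":[0,0,-40]},{"hand":1,"travel":[35,-25,0],"angular":[0,0,-40]},{"hand":1,"travel":[35,-25,0],"angular":[0,0,-40]},{"hand":1,"travel":[35,-25,0],"angular":[0,0,-40]}]'; python3 - <<'E'
from h import *
a=[]
for n in("top","scene"):
    im=ctrl.get_image(n); u,v=proj(im,[[494,61,60]])[0].astype(int); print(n,u,v)
    a.append(im["frame"][v-50:v+50,u-50:u+50,::-1])
    for t in("block_center","clipboard","knob_grip","clamp_pivot","coaster","hourglass","pencil_holder"): print(t,[(np.round(q["at"]),round(q["confidence"],2)) for q in ctrl.spot_point(n,t)])
    for q in ctrl.regions_of(n,"clipboard")[:1]: print(rect(im,q["region"],17))
cv2.imwrite("pics/c7.png",cv2.resize(np.hstack(a),None,fx=4,fy=4,interpolation=2))
E
```

```text
clock: 26.75
eef_pos: [258.7, -561.0, 236.9]
tool_rot: [3.14, 0.002, -2.062]
force: [0.8, 0.2, -0.0]
width: 85.5
top 285 230
block_center [(array([ 385., -161.,   10.]), 0.9), (array([ 315., -308.,   11.]), 0.89), (array([ 250., -456.,   11.]), 0.7)]
clipboard [(array([497.,  64.,   9.]), 0.97)]
knob_grip [(array([495.,  67., 136.]), 0.68), (array([606., 459.,   5.]), 0.34), (array([634.,  76.,  91.]), 0.27)]
clamp_pivot [(array([632.,  73.,  92.]), 0.88)]
coaster [(array([ 470., -309.,   -1.]), 0.6)]
hourglass []
pencil_holder [(array([610., 459.,   2.]), 0.75)]
(array([632.9, 490.3]), array([ 81.8, 172.5]), 49.0)
scene 331 252
block_center [(array([ 254., -453.,   12.]), 0.76), (array([ 315., -305.,   14.]), 0.74), (array([ 386., -165.,   12.]), 0.72), (array([496.,  64.,  32.]), 0.65)]
clipboard [(array([493.,  64.,  10.]), 0.77)]
knob_grip [(array([494.,  70., 136.]), 0.47)]
clamp_pivot [(array([631.,  77.,  94.]), 0.72)]
coaster [(array([ 468., -311.,    1.]), 0.96)]
hourglass [(array([363., 376.,  -2.]), 0.65)]
pencil_holder [(array([614., 462.,   1.]), 0.79), (array([ 467., -309.,   -1.]), 0.32)]
(array([504.8,  25.5]), array([155.1, 223. ]), -85.5)
```

View pics/c7.png

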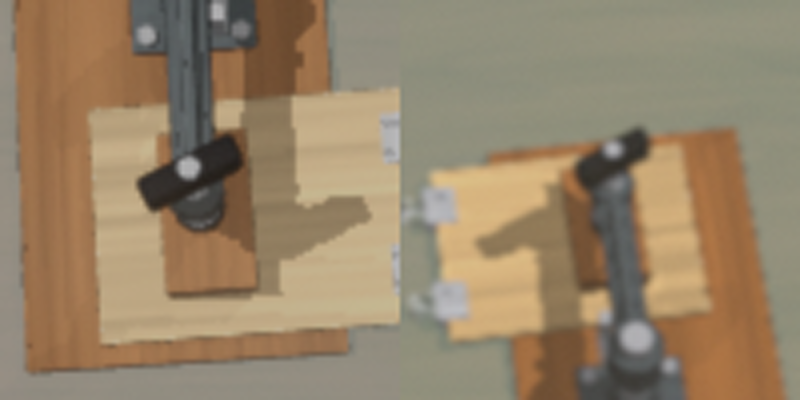

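```bash
python3 - <<'E'
from h import *
A=ctrl.get_image("top");B=ctrl.get_image("scene")
k=[plane(A,[282,222],148.5)[0],plane(B,[334,239.25],148.5)[0]]; p=plane(B,[339.75,286],124)[0]
print(k,p); d=p-k[1]; print(np.degrees(np.arctan2(d[1],d[0])),np.linalg.norm(d[:2]))
e=plane(A,np.array([[173,0],[178,130],[207,10],[212,130]])/4+[235,180],108); 
for i in(0,2): q=e[i]-e[i+1]; print("arm edge",np.degrees(np.arctan2(q[1],q[0])))
e=plane(A,np.array([[160,135],[168,292],[247,130],[256,287]])/4+[235,180],42)
print("block c",e.mean(0))
for i in(0,2): q=e[i]-e[i+1]; print("block edge",np.degrees(np.arctan2(q[1],q[0])))
E
```

```text
[array([493.5653968 ,  64.05796409, 148.5       ]), array([500.48514474,  66.56106482, 148.5       ])] [639.72710751  74.76891597 124.        ]
3.373492179549235 139.48366577319285
arm edge 3.345495117315107
arm edge 3.322551286440737
block c [492.02237145  58.66139501  42.        ]
block edge 4.145493500572433
block edge 3.9840501532135053
```

```bash
python3 -c "
from cell import ctrl
print(ctrl.finish_job())"
```

```text
the job is handed in; nothing more can be done
None
```

I laid the pressing block on the patch, swung the clamp arm to its stop, turned the knob clockwise about 5.0 rad in total, let go and handed the job in. The clock stood at about 27 s.

**Last checks:**
- **Block:** it lies flat, about 3 mm off the patch centre and about 1° off square.
- **Swing arm:** it is about 0.025 rad from home. I felt the stop at about 18 N.
- **Clipboard and bystanders:** the clipboard, coaster and pencil holder read within about 5 mm of their starting spots. The hourglass read within a few millimetres in the scene camera, but the top camera missed it.

**What stayed uncertain:**
- **Screw angle:** I could not measure it directly. The given starting range plus my turn puts the screw at 7.0 to 8.6 rad, which nearly matches the required 7.07 to 8.64.
- **Torque:** the moment while turning was about 0.34 N m net of the free-air reading, which suggests roughly 8.0 rad. Readings at rest were inconsistent: at first they rose and then fell back towards zero, and only the last ones held at about 0.19 N m. So I never saw the first touch itself clearly.
- **Grip:** the block tilted in the fingers while it was carried, and levelled out when pressed onto the patch.

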